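Stow the terminal strip and lock the parts drawer

TASK

Put the long terminal strip away in the open drawer of the small-parts cabinet: the drawer does not open as far as the strip is long, so tip it in far end first under the cabinet's top and lay it flat on the drawer floor, without forcing it against drawer or cabinet. Then push the drawer fully shut, and then slide the lock on top of the cabinet all the way across to its end stop so that its tongue stands in front of the drawer. Leave everything else on the bench where it is.

Things in the scene. Friction and masses are not known exactly. Their poses are not given: they have to be found in the camera images.
- strip: the long terminal strip: a grey plastic bar 130 mm long (own x), 36 mm wide (y), 30 mm high (z), with two rows of screw heads on top, about 0.15 to 0.3 kg, lying on the bench; the same either way round. Origin at the centre of its underside.
- strip_mid (a point): the middle of the long terminal strip, 15 mm above its underside
- cabinet: black small-parts cabinet fixed on the bench, 180 mm deep (own x), 270 wide (y), 146 high; front faces own -x, towards the robot. Origin: centre of its underside. The working drawer is the upper one at its +y side; the other fronts do not open. The top over that drawer is 8 mm thick, its underside 60 mm above the drawer floor. At the back of the top lie a carton and a box, up to 22 mm high.
- drawer (a joint): how far the working drawer is open, m: 0 fully shut, 0.105 at its open end stop; it slides out along the cabinet's own -x and takes about 4 N to move
- drawer_in (a point): centre of the working drawer's inner floor, 78 mm above the bench; moves with the drawer, axes as the cabinet's. Inside it is 150 mm long (own x -75 to +75) and 126 wide; the walls rise 44 mm above the floor, 3 mm thick, the front 8 mm. Open by d, its uncovered part runs from own x = -75 mm over a length of d - 3 mm.
- drawer_face (a point): middle of the upper edge of the drawer's outer front face, 122 mm above the bench; the face reaches 53 mm down and 136 mm across. A finger lip 40 mm wide sticks out 12 mm from it, its top 41 mm below this edge.
- lock (a joint): travel of the transport lock, m: starts near 0 (unlocked), 0.075 at its end stop (locked); it slides along the cabinet's own +y and takes about 2.5 N
- lock_top (a point): centre of the top of the lock's grey grip, 190 mm above the bench: a block 26 mm (cabinet's x) by 20 mm (y), standing 34 mm above a steel plate. The plate, 30 mm wide, bends down over the cabinet's front edge as a tongue 33 mm in front of the grip's centre, down to 110 mm above the bench. It passes 4 mm in front of the shut drawer but runs into the side of an open one.
- short_strip: the shorter terminal strip: same grey make and section (36 wide, 30 high) but only 65 mm long; bystander; origin at the centre of its underside
- junction_box: white plastic junction box, 80 x 80 x 41 mm; bystander; origin at the centre of its underside
- lamp: bulkhead lamp with wire guard, 90 mm across, 103 mm high; bystander; origin at the centre of its underside
- screwdriver: black-handled screwdriver, 200 mm long, lying down; bystander
- spool: empty black spool, 100 mm across, 56 mm high; bystander; origin at the centre of its underside
Mind the look-alikes: they are no part of the job. Leave any blue look-alike of the strip alone.

How it is judged:
On the way, in this order (a step that is already met when the one before it is completed fails the run):
1. the long strip lies flat on the floor of the drawer, let go, while the drawer is still open (x of strip_mid in the frame of drawer_in between -0.02 and 0.02 m and y of strip_mid in the frame of drawer_in between -0.055 and 0.055 m and z of strip_mid in the frame of drawer_in between 0.005 and 0.023 m and angle between strip's own x axis and vertical between 1.5 and 1.64 rad and value of joint drawer above 0.03 m and contact force between the fingers and strip below 0.5 N), for 0.2 s.
2. the drawer is pushed fully shut, before the lock is slid across (value of joint drawer below 0.004 m and value of joint lock below 0.035 m), for 0.2 s.
3. the lock is slid to its end stop (value of joint lock above 0.071 m), for 0.2 s.
At the end, for the whole second after the job is handed in: The long strip lies at rest flat (within 4 degrees) on the floor inside the drawer, the drawer is shut to within 4 mm and the lock is within 4 mm of its end stop, in front of the drawer (x of strip_mid in the frame of drawer_in between -0.02 and 0.02 m and y of strip_mid in the frame of drawer_in between -0.055 and 0.055 m and z of strip_mid in the frame of drawer_in between 0.005 and 0.023 m and angle between strip's own x axis and vertical between 1.5 and 1.64 rad and value of joint drawer below 0.004 m and value of joint lock above 0.071 m and linear speed of strip below 0.02 m/s); the robot touches nothing.
It fails at once if the held strip is pressed with more than 40 N against the cabinet or drawer (contact force between strip and cabinet above 40 N and contact force between the fingers and strip above 1 N).
It fails at once if a bystander (short strip, junction box, lamp, screwdriver or spool) is moved by more than 30 mm (distance of any of short_strip, junction_box, lamp, screwdriver, spool from where it was at the start of the episode above 0.03 m).
It also fails if it takes over 64 s, if anything falls off the work surface, if the arm or the gripper's body presses on something with over 40 N, if the wrist force passes 120 N, or if a joint passes its speed limit or range.

ROBOT

A 6-joint arm with a two-finger parallel gripper is mounted at the origin on the work surface. World frame = base frame: x ahead of the robot, y to its left, z up, the work surface at z = 0. Lengths are in m, angles in rad, forces in N, time in s.
With the tool pointing down it reaches from about 0.35 to 0.975 m from the base axis. Payload 4.9 kg.
Tool frame: the origin (TCP) lies midway between the tips of the shut fingers; the grasp point (between the pads) lies 19 mm behind it; z points along the fingers, y is the direction in which the jaws open and shut (so a half turn about z gives the same grasp; the last joint's range is limited). The gripper opens to 85 mm and grips with 20 to 120 N. Pads are 22 mm wide; open, the fingers measure 114 mm over their backs; the gripper's body (76 mm by 85 mm) begins 54 mm behind the grasp point. The pads swing forward as they close: fully open they stand 13 mm farther back than shut.
Start: joints at [1.155, 0.053, 1.613, -0, 1.476, -0.119], TCP at [0.183, 0.598, 0.231] pointing down, gripper open.
Joint ranges: [-3.01, 3.01], [-1.01, 2.22], [0.06, 2.58], [-1.02, 4.17], [0.09, 2.62], [-3.14, 3.14]. Speed limits (rad/s): [2.57, 2.57, 3.14, 3.14, 3.14, 3.14].

INTERFACE

Orientations are given as a unit quaternion [w, x, y, z].
In Python, from plant import state, grab_frame, camera_params, job_done, boxes_of gives the robot as it stands.
- The arm moves only by the tool step_arm, never from a script. Its argument "steps" is a list of rows, each a list of 4 numbers: the shift along the tool's x, y, z in mm, then the turn about the tool's z in degrees. A call has 1 to 8 rows; each row shifts and turns the pose as measured when the row begins, along the tool's axes as they then stand; what a row does not reach is not made up. A row lasts 1/10 s, in which the tool goes at most 50 mm and 8.59 degrees, less where a joint would pass 70% of its speed; a pose out of reach is approached as far as the arm can. A call is refused whole if a number of a shift passes 50 or a number of a turn 8.59, either way. A call with a gripper value outside its range is refused whole. "claw" is the opening in per cent of the stroke, from 0 (shut) to 100 (fully open), set as the call begins (left out, the last holds). The fingers move at their own pace and stop on an object; the grip force is fixed at half the most. Time passes only in rows, so rows that do not move let the fingers close. It gives the time, the measured TCP pose, the force and the opening at its end, in the units of the state.
- state(): the state, without advancing time (a new reading comes with each control period).
- grab_frame(name): name is "side" or "top" or "wrist"; returns (picture, depth): 480x640x3 uint8, red, green, blue; 480x640 float32, m along the optical axis (not along the pixel's ray), 0 where there is no reading.
- camera_params(name): a dict with "mtx" (3x3 intrinsics, pixels), "extrinsics" (4x4, takes a point from camera to world coordinates); the wrist camera has in their place "T_tool_cam" (4x4, takes a point from camera to tool coordinates, whose origin is the TCP and whose axes are the flange's). Camera axes: x right, y down, z forward; pixel columns grow to the right and rows downward; lengths in m; the calibration is good to about 2 mm. The wrist camera is an equidistant fisheye: a pixel r from the principal point sees the ray r / f radians off the axis. A picture is of the moment at which its call begins: read the wrist's pose just before it. camera_params takes no time and is no camera call.
- job_done(): hands the job in, once; it reports no verdict.
Trained networks look in the newest picture that a camera, given by its name, has taken for a name from the list of things; names that differ only in an ending like _2 or _b are one class to them, and where a whole thing is asked for, a point or a joint stands for the part that bears it (a point fixed in the world has none). Each returns a list of dicts, best first, with "p" (0 to 1); they miss things now and then, are a little off and sometimes report something else, mostly with a low value. They report only what shows in the picture. A call takes as long as a camera call. They do not tell look-alikes from the thing itself.
- boxes_of(camera, label): "box" ([left, top, width, height] in pixels, round what is visible of it).
The state is a dict: "time": time; "joint_pos": joint angles; "joint_vel": joint speeds; "joint_efforts": joint torques, N m; "tool_pos": TCP position; "tool_rot": TCP orientation; "contact_force": force on the tool from outside, world axes, zero at the start; "ft_torque": the same for the moment, N m; "gripper_width": opening from 0.0 (shut) to 1.0 (fully open).
Only numpy, scipy, OpenCV 4.12 (cv2) and the standard library are available. Lean on these libraries where they do the work, as an engineer would, in place of code of your own. Each camera call takes 0.05 s, during which the arm holds its last target. There are 200 camera calls.

## Working session

There is one attempt and no reset: what is moved stays moved. The work goes in short steps, Python scripts to look and compute and a tool call to move; the robot and the scene stay as the last step left them, time stands still between calls to the robot, and variables do not carry over. Pictures are saved under pics/ and viewed, about 8 in all and at most 12, crops included, and the job is handed in when it is done.

Besides the shell and the picture viewer there is one more tool, called after "Request:" by a JSON object that holds its "name" and its "arguments", one argument or row to a line. step_arm: Moves the arm, as the interface text tells. Its arguments: {"type":"object","properties":{"steps":{"type":"array"},"claw":{"type":"number"}},"required":["steps"]}

```bash
ls; mkdir -p pics; cat > h.py <<'E'
import numpy as np,cv2
from plant import *
def pts(cam,d):
    P=camera_params(cam);K=np.array(P["mtx"]);v,u=np.mgrid[:480,:640]
    X=np.stack([(u-K[0,2])/K[0,0]*d,(v-K[1,2])/K[1,1]*d,d],-1)
    T=np.array(P["extrinsics"]);return X@T[:3,:3].T+T[:3,3]
def save(n,im): cv2.imwrite("pics/"+n+".png",im[:,:,::-1])
E
python3 - <<'E'
from h import *
import json
s=state();print(s["time"],s["tool_pos"],s["tool_rot"])
ims=[]
for c in("top","side"):
    im,d=grab_frame(c);np.savez(c,im=im,d=d,);save(c,im)
    T=np.array(camera_params(c)["extrinsics"]);print(c,T.round(3).tolist())
    for l in("strip","cabinet","drawer","lock","short_strip"):
        print(c,l,[(np.round(b["box"]).tolist(),round(b["p"],2)) for b in boxes_of(c,l)][:4])
E
```

```text
pics
0.0 [0.18254346 0.59707537 0.23005276] [-2.89065161e-04  1.47860279e-01  9.89007695e-01 -1.01623471e-03]
top [[-0.006, -0.99, 0.141, 0.381], [-1.0, 0.008, 0.011, -0.059], [-0.012, -0.141, -0.99, 1.502], [0.0, 0.0, 0.0, 1.0]]
top strip [([178.0, 128.0, 20.0, 54.0], 0.77), ([181.0, 189.0, 30.0, 53.0], 0.65)]
top cabinet [([302.0, 157.0, 129.0, 140.0], 0.92)]
top drawer [([318.0, 242.0, 67.0, 54.0], 0.57)]
top lock [([391.0, 217.0, 12.0, 27.0], 0.53)]
top short_strip [([217.0, 256.0, 23.0, 35.0], 0.94)]
side [[0.883, -0.306, 0.356, 0.131], [-0.47, -0.571, 0.674, -0.889], [-0.003, -0.762, -0.648, 0.942], [0.0, 0.0, 0.0, 1.0]]
side strip [([269.0, 204.0, 39.0, 27.0], 0.95), ([313.0, 187.0, 38.0, 24.0], 0.66)]
side cabinet [([270.0, 224.0, 158.0, 128.0], 0.89)]
side drawer [([271.0, 260.0, 66.0, 65.0], 0.8)]
side lock [([341.0, 271.0, 21.0, 36.0], 0.97)]
side short_strip [([248.0, 241.0, 22.0, 12.0], 0.61), ([340.0, 271.0, 23.0, 39.0], 0.46)]
```

```bash
python3 - <<'E'
from h import *
t=np.load("top.npz");im=t["im"]
c=cv2.resize(im[110:320,150:450],None,fx=2.6,fy=2.6,interpolation=cv2.INTER_CUBIC);save("topc",c)
X=pts("top",t["d"])
def rep(n,m):
    p=X[m];print(n,m.sum(),p.mean(0).round(4),"z",np.percentile(p[:,2],[5,50,95]).round(4))
    r=cv2.minAreaRect((p[:,:2]*1000).astype(np.float32));print("  rect",np.round(r[0],1),np.round(r[1],1),round(r[2],1))
def box(b,z0,z1):
    m=np.zeros((480,640),bool);x,y,w,h=b;m[y-3:y+h+3,x-3:x+w+3]=1;return m&(X[...,2]>z0)&(X[...,2]<z1)
for b in([178,128,20,54],[181,189,30,53],[217,256,23,35]):
    m=box(b,.02,.045);rep(b,m);print(im[m].mean(0))
rep("cabtop",box([302,157,129,140],.140,.150))
rep("lock",box([391,217,12,27],.18,.2))
rep("drawer rim",box([318,242,67,54],.114,.128))
rep("drawer floor",box([318,242,67,54],.07,.088))
E
```

```text
[178, 128, 20, 54] 802 [0.782  0.2912 0.0296] z [0.0239 0.0296 0.035 ]
  rect [783.1 291.5] [130.5  38.2] 1.8
[ 87.27930175  94.76184539 134.39650873]
[181, 189, 30, 53] 806 [0.6151 0.2623 0.0298] z [0.024  0.0299 0.0354]
  rect [616.  263.2] [131.   37.6] 22.4
[116.55955335 108.95037221 100.89578164]
[217, 256, 23, 35] 423 [0.477  0.1827 0.0297] z [0.0241 0.0297 0.0352]
  rect [477.5 183.1] [38.3 64.6] 58.2
[120.58628842 112.33333333 103.53427896]
cabtop 5843 [ 0.6179 -0.1326  0.1456] z [0.1416 0.1457 0.1493]
  rect [ 627.6 -143.6] [194.5 270.3] 7.7
lock 117 [ 0.5727 -0.2027  0.1885] z [0.1837 0.1891 0.1926]
  rect [ 573.3 -202.8] [26.3 19.7] 6.4
drawer rim 363 [ 0.4612 -0.1129  0.1215] z [0.1164 0.1216 0.1261]
  rect [ 487.7 -114.9] [104.8 163. ] 8.1
drawer floor 2455 [ 0.4912 -0.1043  0.078 ] z [0.0729 0.078  0.0832]
  rect [ 483.9 -112.3] [121.7 159.3] 7.8
```

View pics/topc.png

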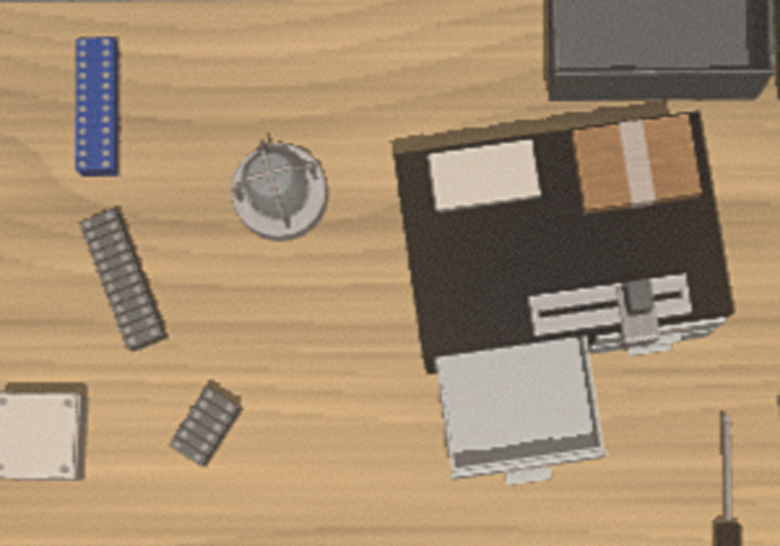

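View pics/side.png

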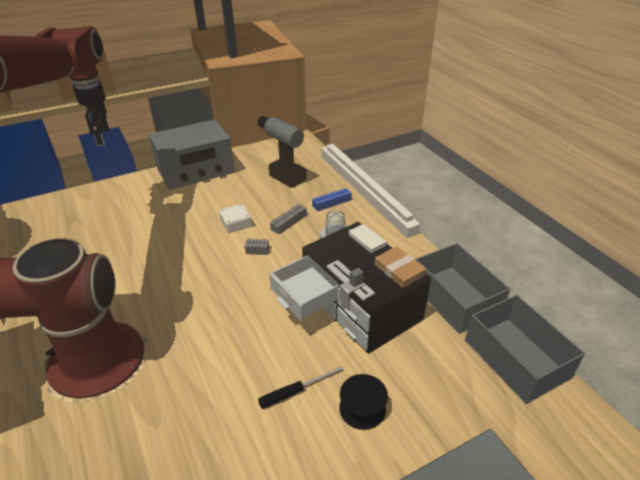

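The top crop shows the grey long strip (full-frame pixels about 197,215), with the blue look-alike left of the lamp. The drawer is open at about (352,270) and the lock is at (396,225). The side view agrees. Since I can't tilt the tool, I'll lay the strip over the drawer's front wall so it tips far end down, then push it in from behind.

```bash
cat >> h.py <<'E'
YAW=np.radians(7.8)
def tocab(p): c,s=np.cos(YAW),np.sin(YAW);return np.asarray(p)[...,:2]@np.array([[c,-s],[s,c]])
def toworld(p): c,s=np.cos(YAW),np.sin(YAW);return np.asarray(p)[...,:2]@np.array([[c,s],[-s,c]])
E
python3 - <<'E'
from h import *
t=np.load("top.npz");X=pts("top",t["d"]);Z=X[...,2]
C=tocab(X)
def ext(n,m):
    p=C[m];print(n,m.sum(),"x",np.percentile(p[:,0],[0,1,5,50,95,99,100]).round(4),"y",np.percentile(p[:,1],[0,1,5,50,95,99,100]).round(4))
W=lambda x,y,w,h:(np.arange(480)[:,None]>=y)&(np.arange(480)[:,None]<y+h)&(np.arange(640)>=x)&(np.arange(640)<x+w)
r=W(295,150,145,150)
ext("cabtop",r&(Z>.140)&(Z<.150));ext("plate",r&(Z>.153)&(Z<.162)&(C[...,0]<.58));ext("lock",r&(Z>.183)&(Z<.2)&(C[...,0]<.58))
d=W(310,240,80,60)
ext("rim",d&(Z>.114)&(Z<.13));ext("floor",d&(Z>.07)&(Z<.086));
# front wall profile along centre
for y in(-.20,-.18,-.16):
  m=d&(abs(C[...,1]-y)<.012)&(C[...,0]<.56);p=C[m][:,0];z=Z[m]
  print(y,[(round(a,3),np.round(np.median(z[(p>=a)&(p<a+.004)]),3)) for a in np.arange(.40,.56,.008) if ((p>=a)&(p<a+.004)).any()])
# path heights
for f in np.linspace(0,1,9):
  q=np.array([.183,.597])*(1-f)+f*np.array([.616,.263]);m=np.hypot(X[...,0]-q[0],X[...,1]-q[1])<.09
  print(q.round(2),Z[m].max().round(3) if m.any() else None)
E
```

```text
cabtop 5850 x [0.505  0.5191 0.5244 0.5912 0.6826 0.697  0.6996] y [-0.3626 -0.3601 -0.3529 -0.2106 -0.1013 -0.0942 -0.0923]
plate 398 x [0.5057 0.5067 0.5095 0.5343 0.5557 0.5676 0.5798] y [-0.3578 -0.3215 -0.3136 -0.2654 -0.1972 -0.1431 -0.1032]
lock 112 x [0.5272 0.5275 0.5288 0.5405 0.5517 0.5532 0.5536] y [-0.2886 -0.2883 -0.2874 -0.2791 -0.2698 -0.2693 -0.269 ]
rim 361 x [0.4153 0.4154 0.4159 0.4217 0.5106 0.5179 0.5197] y [-0.2646 -0.2513 -0.2352 -0.1764 -0.1043 -0.1031 -0.0961]
floor 2444 x [0.4033 0.4065 0.4263 0.4729 0.5199 0.5238 0.525 ] y [-0.2681 -0.2325 -0.2273 -0.1699 -0.1127 -0.1076 -0.0996]
-0.2 [(np.float64(0.4), np.float64(-0.0)), (np.float64(0.408), np.float64(-0.0)), (np.float64(0.416), np.float64(0.12)), (np.float64(0.424), np.float64(0.078)), (np.float64(0.432), np.float64(0.077)), (np.float64(0.44), np.float64(0.079)), (np.float64(0.448), np.float64(0.076)), (np.float64(0.456), np.float64(0.079)), (np.float64(0.464), np.float64(0.077)), (np.float64(0.472), np.float64(0.078)), (np.float64(0.48), np.float64(0.079)), (np.float64(0.488), np.float64(0.077)), (np.fl
[... 894 characters left out ...]
416), np.float64(0.122)), (np.float64(0.424), np.float64(0.078)), (np.float64(0.432), np.float64(0.078)), (np.float64(0.44), np.float64(0.077)), (np.float64(0.448), np.float64(0.078)), (np.float64(0.456), np.float64(0.077)), (np.float64(0.464), np.float64(0.079)), (np.float64(0.472), np.float64(0.078)), (np.float64(0.48), np.float64(0.079)), (np.float64(0.488), np.float64(0.078)), (np.float64(0.496), np.float64(0.077)), (np.float64(0.504), np.float64(0.079)), (np.float64(0.512), np.float64(0.078)), (np.float64(0.52), np.float64(0.144))]
[0.18 0.6 ] 0.353
[0.24 0.56] 0.353
[0.29 0.51] 0.014
[0.35 0.47] 0.014
[0.4  0.43] 0.049
[0.45 0.39] 0.05
[0.51 0.35] 0.05
[0.56 0.3 ] 0.05
[0.62 0.26] 0.04
```

Request:
{"name": "step_arm", "arguments": {
  "steps": [
    [0,0,0,-8],
    [0,0,0,-8],
    [0,0,0,-8],
    [0,0,0,-8],
    [0,0,0,-8]
  ],
  "claw": 100
}}

```text
time: 1.1
tool_pos: [0.1828, 0.5977, 0.2316]
tool_rot: [0.0, -0.213, 0.977, 0.0]
contact_force: [-0.4, -1.0, 0.5]
gripper_width: 1.0
```

```bash
cat >> h.py <<'E'
from scipy.spatial.transform import Rotation as Ro
def go(target):
    s=state();q=s["tool_rot"];R=Ro.from_quat([q[1],q[2],q[3],q[0]]);M=R.as_matrix()
    d=R.inv().apply(np.array(target)-s["tool_pos"])*1000
    print("t",round(s["time"],2),"pos",np.round(s["tool_pos"],4),"yaw_y",np.degrees(np.arctan2(M[1,1],M[0,1])).round(1),"zax",M[:,2].round(3),"grip",round(s["gripper_width"],3),"F",np.round(s["contact_force"],1),"cab",tocab(s["tool_pos"]).round(4))
    print("shift tool mm",d.round(1))
E
python3 -c "
from h import *
go([.616,.263,.15])"
```

```text
t 1.1 pos [0.1828 0.5977 0.2316] yaw_y 114.6 zax [ 0.  0. -1.] grip 1.0 F [-0.4 -1.   0.5] cab [0.2622 0.5674]
shift tool mm [-254.9 -484.5   81.5]
```

Request:
{"name": "step_arm", "arguments": {
  "steps": [
    [-21,-40,0,0],
    [-21,-40,0,0],
    [-21,-40,0,0],
    [-21,-40,0,0],
    [-21,-40,0,0],
    [-21,-40,0,0],
    [-21,-40,0,0],
    [-21,-40,0,0]
  ]
}}

```text
time: 1.9
tool_pos: [0.4755, 0.3743, 0.2326]
tool_rot: [0.001, -0.22, 0.976, 0.002]
contact_force: [-1.3, 0.8, -0.1]
gripper_width: 0.999
```

Request:
{"name": "step_arm", "arguments": {
  "steps": [
    [-21,-40,0,0],
    [-21,-40,0,0],
    [-21,-40,10,0],
    [-21,-40,20,0],
    [0,0,20,2],
    [0,0,20,0],
    [0,0,0,0]
  ]
}}

```text
time: 2.6
tool_pos: [0.6316, 0.2554, 0.1627]
tool_rot: [0.004, -0.197, 0.98, 0.002]
contact_force: [-1.8, -0.5, 0.2]
gripper_width: 0.999
```

```bash
python3 -c "
from h import *
go([.616,.263,.15])
im,d=grab_frame('wrist');save('w1',im)
print({k:np.round(v,3).tolist() for k,v in camera_params('wrist').items()})
print(boxes_of('wrist','strip'))"
```

```text
t 2.6 pos [0.6316 0.2554 0.1627] yaw_y 112.8 zax [ 0.008  0.006 -1.   ] grip 0.999 F [-1.8 -0.5  0.2] cab [0.6604 0.1674]
shift tool mm [11.5 13.  12.7]
{'mtx': [[371.648, 0.0, 319.645], [0.0, 371.648, 241.186], [0.0, 0.0, 1.0]], 'T_tool_cam': [[-0.002, -0.964, -0.265, 0.067], [1.0, -0.002, 0.001, -0.001], [-0.001, -0.265, 0.964, -0.141], [0.0, 0.0, 0.0, 1.0]]}
[{'box': [312.5, 128.8, 54.9, 162.0], 'p': 0.93}, {'box': [266.6, 316.3, 70.4, 85.6], 'p': 0.55}]
```

View pics/w1.png

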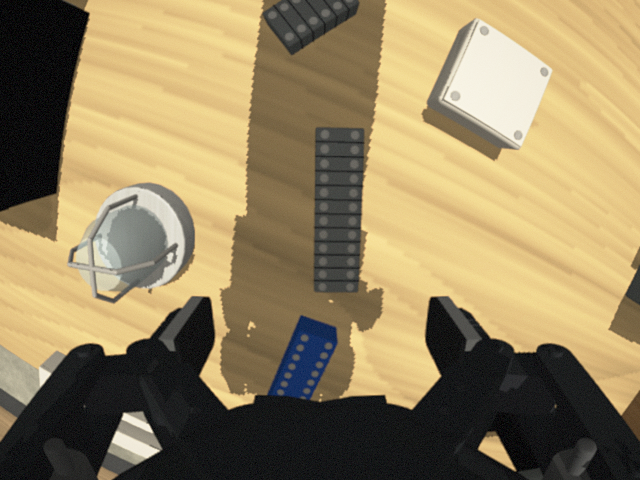

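The wrist view shows the grey strip at (339,210), parallel to the tool x axis, with the short strip, box, lamp and blue strip all clear. Next I'll locate it at the known 30 mm height.

```bash
cat >> h.py <<'E'
def wpix(u,v,z,s=None):
    s=s or state();P=camera_params('wrist');K=np.array(P['mtx']);a=np.array([u-K[0,2],v-K[1,2]])/K[0,0];r=np.hypot(*a)
    ray=np.r_[a/r*np.sin(r),np.cos(r)] if r>0 else np.array([0,0,1.])
    T=np.array(P['T_tool_cam']);q=s['tool_rot'];M=Ro.from_quat([q[1],q[2],q[3],q[0]]).as_matrix()
    o=M@T[:3,3]+s['tool_pos'];w=M@T[:3,:3]@ray;return o+w*(z-o[2])/w[2]
E
python3 -c "
from h import *
for p in((317,128),(364,128),(315,292),(359,292),(339,210)): print(p,wpix(*p,.03).round(4))
go([.616,.263,.004])"
```

```text
(317, 128) [0.5645 0.225  0.03  ]
(364, 128) [0.5507 0.2567 0.03  ]
(315, 292) [0.6846 0.2733 0.03  ]
(359, 292) [0.6709 0.3065 0.03  ]
(339, 210) [0.615  0.2642 0.03  ]
t 2.7 pos [0.6329 0.2566 0.1666] yaw_y 112.8 zax [ 0.014  0.007 -1.   ] grip 1.001 F [-0.3 -0.2  0.9] cab [0.6619 0.1683]
shift tool mm [ 15.6  12.2 162.4]
```

Request:
{"name": "step_arm", "arguments": {
  "steps": [
    [14,14,0,0],
    [0,0,0,0],
    [0,0,40,0],
    [0,0,30,0],
    [0,0,20,0],
    [0,0,0,0]
  ]
}}

```text
time: 3.3
tool_pos: [0.6231, 0.2696, 0.0884]
tool_rot: [0.019, -0.2, 0.98, 0.003]
contact_force: [-0.9, -0.6, 0.8]
gripper_width: 1.0
```

```bash
python3 -c "
from h import *
go([.617,.2645,.004])"
```

```text
t 3.3 pos [0.6231 0.2696 0.0884] yaw_y 113.1 zax [ 0.036  0.014 -0.999] grip 1.0 F [-0.9 -0.6  0.8] cab [0.654  0.1825]
shift tool mm [10.9 -2.1 84.1]
```

Request:
{"name": "step_arm", "arguments": {
  "steps": [
    [6,-1,25,0],
    [5,-1,25,0],
    [0,0,15,0],
    [0,0,0,0]
  ]
}}

```text
time: 3.7
tool_pos: [0.623, 0.267, 0.0315]
tool_rot: [0.027, -0.201, 0.979, 0.004]
contact_force: [-0.0, -0.9, -0.7]
gripper_width: 0.999
```

```bash
python3 -c "
from h import *
go([.617,.2645,.004])"
```

```text
t 3.7 pos [0.623  0.267  0.0315] yaw_y 113.2 zax [ 0.051  0.018 -0.999] grip 0.999 F [-0.  -0.9 -0.7] cab [0.6535 0.18  ]
shift tool mm [ 8.   0.2 27.1]
```

Request:
{"name": "step_arm", "arguments": {
  "steps": [
    [6,0,12,0],
    [6,0,12,0],
    [1,0,3,0],
    [0,0,0,0]
  ]
}}

```text
time: 4.1
tool_pos: [0.6152, 0.2633, 0.0069]
tool_rot: [0.03, -0.201, 0.979, 0.004]
contact_force: [-0.0, -0.9, -0.2]
gripper_width: 0.997
```

```bash
python3 -c "
from h import *
go([.617,.2645,.004])"
```

```text
t 4.1 pos [0.6152 0.2633 0.0069] yaw_y 113.2 zax [ 0.058  0.02  -0.998] grip 0.997 F [-0.  -0.9 -0.2] cab [0.6452 0.1773]
shift tool mm [-2.   0.4  3. ]
```

Request:
{"name": "step_arm", "arguments": {
  "steps": [
    [0,0,1,0],
    [0,0,0,0],
    [0,0,0,0],
    [0,0,0,0],
    [0,0,0,0],
    [0,0,0,0],
    [0,0,0,0],
    [0,0,0,0]
  ],
  "claw": 0
}}

```text
time: 4.9
tool_pos: [0.6164, 0.2637, 0.0075]
tool_rot: [0.032, -0.201, 0.979, 0.004]
contact_force: [-0.1, 0.5, -0.7]
gripper_width: 0.408
```

```bash
python3 -c "
from h import *
go([.617,.2645,.18])"
```

```text
t 4.9 pos [0.6164 0.2637 0.0075] yaw_y 113.2 zax [ 0.06   0.021 -0.998] grip 0.408 F [-0.1  0.5 -0.7] cab [0.6465 0.1776]
shift tool mm [ -11.9   -0.3 -172.1]
```

Request:
{"name": "step_arm", "arguments": {
  "steps": [
    [0,0,-15,0],
    [0,0,-40,0],
    [0,0,-45,0],
    [0,0,-45,0],
    [0,0,-35,0],
    [0,0,-10,0],
    [0,0,0,0]
  ]
}}

```text
time: 5.6
tool_pos: [0.6014, 0.2586, 0.2038]
tool_rot: [0.028, -0.201, 0.979, 0.004]
contact_force: [0.8, -0.0, -3.4]
gripper_width: 0.406
```

```bash
python3 -c "
from h import *
go([*toworld([.4475,-.17]),.21])"
```

```text
t 5.6 pos [0.6014 0.2586 0.2038] yaw_y 113.2 zax [ 0.053  0.018 -0.998] grip 0.406 F [ 0.8 -0.  -3.4] cab [0.631  0.1746]
shift tool mm [ 267.9 -283.3  -20.1]
```

Request:
{"name": "step_arm", "arguments": {
  "steps": [
    [0,0,0,7.5],
    [0,0,0,7.5],
    [0,0,0,0]
  ]
}}

```text
time: 5.9
tool_pos: [0.599, 0.2579, 0.1977]
tool_rot: [0.023, -0.068, 0.997, 0.006]
contact_force: [-0.5, -0.2, -3.1]
gripper_width: 0.408
```

```bash
python3 -c "
from h import *
go([*toworld([.4475,-.17]),.21])"
```

```text
t 5.9 pos [0.599  0.2579 0.1977] yaw_y 97.8 zax [ 0.046  0.016 -0.999] grip 0.408 F [-0.5 -0.2 -3.1] cab [0.6284 0.1742]
shift tool mm [ 179.7 -344.2  -24.2]
```

Request:
{"name": "step_arm", "arguments": {
  "steps": [
    [19,-36,-4,0],
    [19,-36,-4,0],
    [19,-36,-4,0],
    [19,-36,-4,0],
    [19,-36,-4,0],
    [19,-36,-4,0],
    [19,-36,-4,0],
    [0,0,0,0]
  ]
}}

```text
time: 6.7
tool_pos: [0.4912, -0.0197, 0.1985]
tool_rot: [0.009, -0.082, 0.997, 0.006]
contact_force: [0.5, 0.3, -1.8]
gripper_width: 0.409
```

```bash
python3 -c "
from h import *
go([*toworld([.4475,-.17]),.19])"
```

```text
t 6.7 pos [ 0.4912 -0.0197  0.1985] yaw_y 99.4 zax [ 0.016  0.014 -1.   ] grip 0.409 F [ 0.5  0.3 -1.8] cab [ 0.484  -0.0861]
shift tool mm [ 39.  -82.9   6.9]
```

Request:
{"name": "step_arm", "arguments": {
  "steps": [
    [17,-36,0,1.6],
    [14,-30,0,0],
    [5,-12,0,0],
    [0,0,0,0],
    [0,0,0,0]
  ]
}}

```text
time: 7.2
tool_pos: [0.4629, -0.1029, 0.1882]
tool_rot: [0.003, -0.073, 0.997, 0.01]
contact_force: [-0.5, -0.2, -2.3]
gripper_width: 0.408
```

```bash
python3 -c "
from h import *
go([*toworld([.4475,-.17]),.19])
im,d=grab_frame('wrist');save('w2',im)"
```

```text
t 7.2 pos [ 0.4629 -0.1029  0.1882] yaw_y 98.4 zax [ 0.005  0.02  -1.   ] grip 0.408 F [-0.5 -0.2 -2.3] cab [ 0.4447 -0.1648]
shift tool mm [-2.8 -5.2 -1.9]
```

View pics/w2.png

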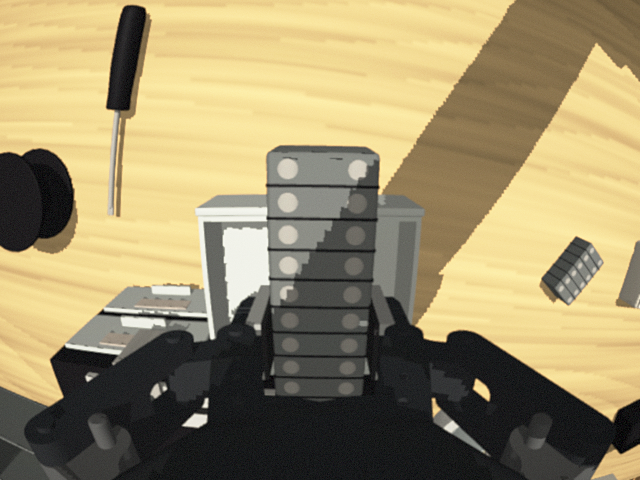

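The strip is centred over the drawer and aligned with it. It overhangs the front wall at row 205, and the far end is clear of the cabinet edge. Now I'll lower it.

Request:
{"name": "step_arm", "arguments": {
  "steps": [
    [0,-4,15,0],
    [0,0,15,0],
    [0,0,10,0],
    [0,0,0,0],
    [0,0,0,0]
  ]
}}

```text
time: 7.75
tool_pos: [0.4638, -0.1026, 0.1426]
tool_rot: [0.002, -0.077, 0.997, 0.011]
contact_force: [-0.1, -0.2, -2.7]
gripper_width: 0.406
```

```bash
python3 -c "
from h import *
go([*toworld([.4465,-.17]),.132])"
```

```text
t 7.75 pos [ 0.4638 -0.1026  0.1426] yaw_y 98.9 zax [ 0.002  0.022 -1.   ] grip 0.406 F [-0.1 -0.2 -2.7] cab [ 0.4456 -0.1645]
shift tool mm [-0.7 -5.7 10.5]
```

Request:
{"name": "step_arm", "arguments": {
  "steps": [
    [0,-3,5,0.8],
    [0,-3,4,0],
    [0,0,0,0],
    [0,0,0,0]
  ]
}}

```text
time: 8.15
tool_pos: [0.4658, -0.109, 0.134]
tool_rot: [0.003, -0.07, 0.997, 0.01]
contact_force: [-0.8, -0.3, -1.7]
gripper_width: 0.41
```

```bash
python3 -c "
from h import *
go([*toworld([.4465,-.17]),.132])"
```

```text
t 8.15 pos [ 0.4658 -0.109   0.134 ] yaw_y 98.1 zax [ 0.004  0.021 -1.   ] grip 0.41 F [-0.8 -0.3 -1.7] cab [ 0.4467 -0.1712]
shift tool mm [0.2 1.2 2. ]
```

Request:
{"name": "step_arm", "arguments": {
  "steps": [
    [0,0,2,0],
    [0,0,0,0]
  ]
}}

```text
time: 8.35
tool_pos: [0.4661, -0.1092, 0.1324]
tool_rot: [0.003, -0.07, 0.997, 0.01]
contact_force: [-0.1, 0.0, -2.6]
gripper_width: 0.406
```

Request:
{"name": "step_arm", "arguments": {
  "steps": [
    [0,0,0,0],
    [0,0,0,0],
    [0,0,0,0],
    [0,0,0,0],
    [0,0,0,0]
  ],
  "claw": 55
}}

```text
time: 8.85
tool_pos: [0.468, -0.1099, 0.1353]
tool_rot: [0.006, -0.07, 0.997, 0.009]
contact_force: [0.1, 0.4, 0.2]
gripper_width: 0.55
```

```bash
python3 -c "
from h import *
go([*toworld([.4465,-.17]),.132])
im,d=grab_frame('wrist');im2,d=grab_frame('side')
save('w3',np.hstack([cv2.resize(im,(400,300)),cv2.resize(im2[210:360,240:440],(400,300))]))"
```

```text
t 8.85 pos [ 0.468  -0.1099  0.1353] yaw_y 98.0 zax [ 0.01   0.019 -1.   ] grip 0.55 F [0.1 0.4 0.2] cab [ 0.4487 -0.1724]
shift tool mm [2.3 2.3 3.3]
```

View pics/w3.png

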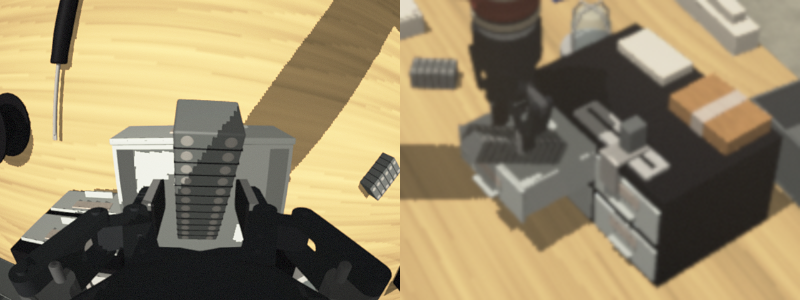

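The strip has tipped far end down onto the drawer floor and rests on the front wall, as planned. Now I'll raise the hand, go behind the near end and push it in.

Request:
{"name": "step_arm", "arguments": {
  "steps": [
    [0,0,-20,0],
    [0,0,-40,0],
    [0,0,-30,0],
    [0,0,0,0],
    [30,0,0,0],
    [40,0,0,0],
    [40,0,0,0],
    [0,0,0,0]
  ]
}}

```text
time: 9.75
tool_pos: [0.3538, -0.1264, 0.2233]
tool_rot: [0.003, -0.071, 0.997, 0.01]
contact_force: [0.2, 1.3, -0.2]
gripper_width: 0.549
```

```bash
python3 -c "
from h import *
go([*toworld([.350,-.172]),.131])
im,d=grab_frame('top');X=pts('top',d);C=tocab(X);Z=X[...,2]
m=(C[...,0]>.36)&(C[...,0]<.53)&(abs(C[...,1]+.17)<.063)&(Z>.085)&(Z<.18);
p=C[m];z=Z[m]
for a in np.arange(.36,.53,.01):
  k=(p[:,0]>=a)&(p[:,0]<a+.01)&(abs(p[:,1]+.172)<.03)
  if k.sum()>3: print(round(a,3),np.percentile(z[k],[20,50,90]).round(3),p[k,1].min().round(3),p[k,1].max().round(3))
save('t4',cv2.resize(im[200:320,280:440],(640,480)))
"
```

```text
t 9.75 pos [ 0.3538 -0.1264  0.2233] yaw_y 98.2 zax [ 0.004  0.021 -1.   ] grip 0.549 F [ 0.2  1.3 -0.2] cab [ 0.3334 -0.1732]
shift tool mm [-16.   -0.7  92.5]
0.39 [0.152 0.157 0.165] -0.161 -0.15
0.4 [0.162 0.165 0.168] -0.187 -0.15
0.41 [0.123 0.159 0.164] -0.201 -0.142
0.42 [0.149 0.155 0.16 ] -0.202 -0.143
0.43 [0.147 0.15  0.152] -0.188 -0.148
0.44 [0.141 0.144 0.148] -0.189 -0.152
0.45 [0.136 0.139 0.142] -0.189 -0.154
0.46 [0.129 0.132 0.136] -0.195 -0.154
0.47 [0.123 0.126 0.131] -0.2 -0.155
0.48 [0.118 0.121 0.125] -0.19 -0.155
0.49 [0.113 0.116 0.119] -0.201 -0.156
0.5 [0.107 0.109 0.113] -0.198 -0.156
0.51 [0.104 0.109 0.146] -0.202 -0.144
0.52 [0.143 0.146 0.151] -0.201 -0.142
```

Request:
{"name": "step_arm", "arguments": {
  "steps": [
    [0,0,30,0],
    [0,0,30,0],
    [0,0,15,0],
    [0,0,5,0],
    [0,0,0,0],
    [0,0,0,0]
  ],
  "claw": 0
}}

```text
time: 10.4
tool_pos: [0.3582, -0.1243, 0.1401]
tool_rot: [0.004, -0.072, 0.997, 0.011]
contact_force: [0.6, -0.6, 0.8]
gripper_width: 0.0
```

```bash
python3 -c "
from h import *
go([*toworld([.350,-.172]),.129])"
```

```text
t 10.4 pos [ 0.3582 -0.1243  0.1401] yaw_y 98.3 zax [ 0.006  0.022 -1.   ] grip 0.0 F [ 0.6 -0.6  0.8] cab [ 0.3381 -0.1718]
shift tool mm [-11.8  -0.5  11.2]
```

Request:
{"name": "step_arm", "arguments": {
  "steps": [
    [0,0,7,0],
    [-10,0,3,0],
    [-10,0,0,0],
    [-8,0,0,0],
    [-8,0,0,0],
    [-8,0,0,0],
    [0,0,0,0]
  ]
}}

```text
time: 11.1
tool_pos: [0.4071, -0.1186, 0.1335]
tool_rot: [0.006, -0.072, 0.997, 0.009]
contact_force: [-0.1, -0.4, -0.4]
gripper_width: -0.0
```

```bash
python3 -c "
from h import *
go([*toworld([.418,-.172]),.129])"
```

```text
t 11.1 pos [ 0.4071 -0.1186  0.1335] yaw_y 98.3 zax [ 0.01   0.018 -1.   ] grip -0.0 F [-0.1 -0.4 -0.4] cab [ 0.3872 -0.1728]
shift tool mm [-30.7   0.4   4.9]
```

Request:
{"name": "step_arm", "arguments": {
  "steps": [
    [-6,0,4,0],
    [-8,0,1,0],
    [-8,0,0,0],
    [-6,0,0,0],
    [0,0,0,0]
  ]
}}

```text
time: 11.6
tool_pos: [0.4369, -0.114, 0.1279]
tool_rot: [0.005, -0.072, 0.997, 0.009]
contact_force: [-0.0, -0.3, -0.3]
gripper_width: -0.0
```

```bash
python3 -c "
from h import *
go([*toworld([.425,-.172]),.128])
im,d=grab_frame('wrist');im2,d=grab_frame('side')
save('w5',np.hstack([cv2.resize(im,(400,300)),cv2.resize(im2[230:330,250:383],(400,300))]))"
```

```text
t 11.6 pos [ 0.4369 -0.114   0.1279] yaw_y 98.3 zax [ 0.009  0.019 -1.   ] grip -0.0 F [-0.  -0.3 -0.3] cab [ 0.4174 -0.1723]
shift tool mm [-7.6  0.2  0. ]
```

View pics/w5.png

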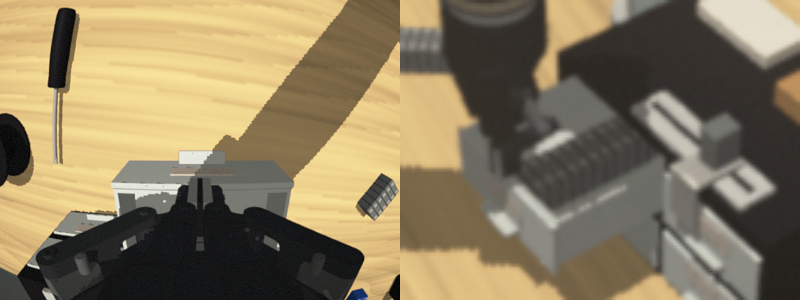

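The finger is over the front wall and the strip's near end sits just ahead of it. A little more push should drop it in.

Request:
{"name": "step_arm", "arguments": {
  "steps": [
    [-6,0,0,0],
    [-5,0,0,0],
    [-4,0,0,0],
    [0,0,0,0],
    [0,0,0,0]
  ]
}}

```text
time: 12.2
tool_pos: [0.4528, -0.1119, 0.1287]
tool_rot: [0.006, -0.072, 0.997, 0.009]
contact_force: [-0.7, 0.0, -1.0]
gripper_width: 0.005
```

Request:
{"name": "step_arm", "arguments": {
  "steps": [
    [15,0,-10,0],
    [20,0,-30,0],
    [40,0,-30,0],
    [40,0,0,0],
    [0,0,0,0]
  ]
}}

```text
time: 12.7
tool_pos: [0.334, -0.1298, 0.1993]
tool_rot: [0.004, -0.073, 0.997, 0.008]
contact_force: [0.6, 0.5, -0.3]
gripper_width: 0.001
```

```bash
cat > prof.py <<'E'
from h import *
im,d=grab_frame('top');X=pts('top',d);C=tocab(X);Z=X[...,2]
p=C;
for a in np.arange(.40,.53,.01):
  k=(p[...,0]>=a)&(p[...,0]<a+.01)&(abs(p[...,1]+.172)<.055)
  kk=k&(Z>.09)
  r=k&(abs(p[...,1]+.172)<.012)
  print(round(a,3),np.percentile(Z[r],[10,50,90]).round(3),np.percentile(p[kk][:,1],[3,97]).round(3) if kk.any() else '')
E
python3 -c "
from h import *
go([*toworld([.350,-.172]),.2])"; python3 prof.py
```

```text
t 12.7 pos [ 0.334  -0.1298  0.1993] yaw_y 98.4 zax [ 0.008  0.017 -1.   ] grip 0.001 F [ 0.6  0.5 -0.3] cab [ 0.3133 -0.1739]
shift tool mm [-36.7   1.5  -0.3]
0.4 [-0.004  0.078  0.084] [-0.172 -0.172]
0.41 [0.08  0.106 0.124] [-0.224 -0.122]
0.42 [0.104 0.11  0.122] [-0.223 -0.122]
0.43 [0.104 0.108 0.112] [-0.186 -0.153]
0.44 [0.105 0.108 0.11 ] [-0.187 -0.154]
0.45 [0.104 0.109 0.111] [-0.187 -0.153]
0.46 [0.105 0.108 0.11 ] [-0.186 -0.152]
0.47 [0.104 0.108 0.111] [-0.187 -0.153]
0.48 [0.104 0.107 0.111] [-0.187 -0.153]
0.49 [0.105 0.108 0.112] [-0.186 -0.153]
0.5 [0.103 0.107 0.111] [-0.187 -0.153]
0.51 [0.105 0.109 0.144] [-0.218 -0.125]
0.52 [0.108 0.145 0.149] [-0.223 -0.12 ]
```

The strip lies flat: its top is at 108 mm over the whole visible length, and the near end is by the front wall. Next I'll shut the drawer.

Request:
{"name": "step_arm", "arguments": {
  "steps": [
    [0,0,30,0],
    [0,0,30,0],
    [0,0,20,0],
    [-20,0,8,0],
    [0,0,0,0]
  ]
}}

```text
time: 13.25
tool_pos: [0.3599, -0.1261, 0.1108]
tool_rot: [0.008, -0.073, 0.997, 0.007]
contact_force: [-0.1, 0.0, -0.3]
gripper_width: 0.002
```

```bash
python3 -c "
from h import *
go([*toworld([.40,-.172]),.105])"
```

```text
t 13.25 pos [ 0.3599 -0.1261  0.1108] yaw_y 98.4 zax [ 0.014  0.015 -1.   ] grip 0.002 F [-0.1  0.  -0.3] cab [ 0.3395 -0.1737]
shift tool mm [-60.4   1.    6.8]
```

Approach and push slowly, so the strip doesn't slide in the drawer.

Request:
{"name": "step_arm", "arguments": {
  "steps": [
    [-20,0,3,0],
    [-20,0,2,0],
    [-10,0,0,0],
    [-8,0,0,0],
    [-8,0,0,0],
    [-8,0,0,0],
    [-8,0,0,0],
    [-8,0,0,0]
  ]
}}

```text
time: 14.05
tool_pos: [0.4499, -0.1124, 0.1065]
tool_rot: [0.002, -0.075, 0.997, 0.007]
contact_force: [-5.0, -1.8, 1.3]
gripper_width: 0.001
```

Request:
{"name": "step_arm", "arguments": {
  "steps": [
    [-8,0,0,0],
    [-8,0,0,0],
    [-8,0,0,0],
    [-8,0,0,0],
    [-8,0,0,0],
    [-8,0,0,0]
  ]
}}

```text
time: 14.65
tool_pos: [0.5009, -0.1052, 0.1065]
tool_rot: [0.001, -0.074, 0.997, 0.007]
contact_force: [-4.5, -2.4, 2.1]
gripper_width: -0.001
```

```bash
python3 -c "
from h import *
go([*toworld([.51,-.172]),.105])"
```

```text
t 14.65 pos [ 0.5009 -0.1052  0.1065] yaw_y 98.5 zax [ 0.001  0.013 -1.   ] grip -0.001 F [-4.5 -2.4  2.1] cab [ 0.4819 -0.1722]
shift tool mm [-28.1  -0.2   1.6]
```

Request:
{"name": "step_arm", "arguments": {
  "steps": [
    [-8,0,0,0],
    [-8,0,0,0],
    [-5,0,0,0]
  ]
}}

```text
time: 14.95
tool_pos: [0.5213, -0.1023, 0.1064]
tool_rot: [-0.003, -0.075, 0.997, 0.006]
contact_force: [-26.6, -5.3, 17.0]
gripper_width: -0.002
```

Request:
{"name": "step_arm", "arguments": {
  "steps": [
    [-4,0,0,0],
    [-4,0,0,0],
    [-3,0,0,0]
  ]
}}

```text
time: 15.25
tool_pos: [0.5208, -0.1024, 0.1069]
tool_rot: [-0.023, -0.076, 0.997, 0.006]
contact_force: [-17.2, -2.7, 10.4]
gripper_width: -0.002
```

```bash
python3 -c "
from h import *
go([*toworld([.51,-.172]),.105])"
```

```text
t 15.25 pos [ 0.5208 -0.1024  0.1069] yaw_y 98.7 zax [-0.046  0.009 -0.999] grip -0.002 F [-17.2  -2.7  10.4] cab [ 0.5021 -0.1721]
shift tool mm [-8.  -0.   1.5]
```

Request:
{"name": "step_arm", "arguments": {
  "steps": [
    [15,0,0,0],
    [30,0,0,0],
    [40,0,-20,0],
    [30,0,-45,0],
    [0,0,-45,0],
    [0,0,-20,0],
    [0,0,0,0]
  ]
}}

```text
time: 15.95
tool_pos: [0.4174, -0.1188, 0.2446]
tool_rot: [-0.013, -0.077, 0.997, 0.008]
contact_force: [-0.1, 0.8, -0.4]
gripper_width: -0.001
```

```bash
cat > chk.py <<'E'
from h import *
go([*toworld([.40,-.172]),.21])
im,d=grab_frame('top');X=pts('top',d);C=tocab(X);Z=X[...,2]
m=(abs(C[...,1]+.17)<.065)&(C[...,0]>.40)&(C[...,0]<.54)
for lo,hi in((.07,.09),(.112,.13),(.140,.150)):
  k=m&(Z>lo)&(Z<hi);print(lo,k.sum(),np.percentile(C[k][:,0],[1,5,50]).round(4) if k.sum()>5 else '')
k=(Z>.183)&(Z<.197)&(C[...,0]>.50)&(C[...,0]<.57)&(C[...,1]>-.31)&(C[...,1]<-.15)
print('lock',k.sum(),C[k].mean(0).round(4),C[k].min(0).round(4),C[k].max(0).round(4))
im2,_=grab_frame('side');import sys
save(sys.argv[1],np.hstack([cv2.resize(im[170:300,290:450],(400,325)),cv2.resize(im2[210:350,260:432],(400,325))]))
E
python3 chk.py c6
```

```text
t 15.95 pos [ 0.4174 -0.1188  0.2446] yaw_y 98.8 zax [-0.027  0.015 -1.   ] grip -0.001 F [-0.1  0.8 -0.4] cab [ 0.3974 -0.1744]
shift tool mm [-3.5  1.7 34.6]
0.07 64 [0.5026 0.5037 0.5124]
0.112 195 [0.5131 0.5134 0.5165]
0.14 430 [0.5183 0.5189 0.5281]
lock 111 [ 0.5403 -0.2787] [ 0.5274 -0.2892] [ 0.5533 -0.2689]
```

View pics/c6.png

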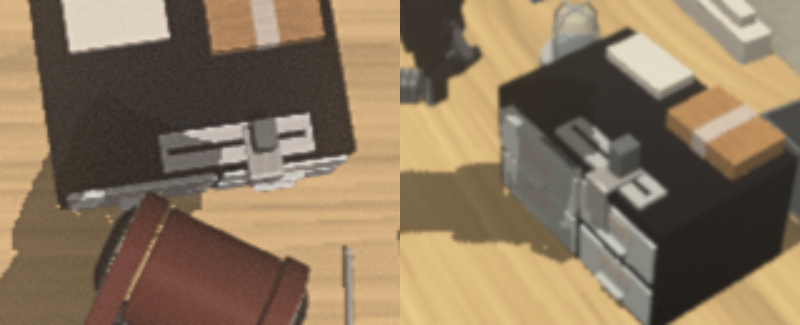

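The drawer face is now at x ≈ 0.513. From the tongue position, a shut face should be about 0.512, so it's shut, and the lock hasn't moved. Next is the lock.

Request:
{"name": "step_arm", "arguments": {
  "steps": [
    [-30,-33,0,0.8],
    [-33,-36,0,0],
    [-33,-36,0,0],
    [-30,-33,0,0],
    [0,0,0,0],
    [0,0,0,0]
  ]
}}

```text
time: 16.65
tool_pos: [0.5626, -0.2356, 0.2134]
tool_rot: [-0.024, -0.071, 0.997, 0.018]
contact_force: [-0.0, 0.1, 0.1]
gripper_width: -0.001
```

```bash
python3 -c "
from h import *
go([*toworld([.540,-.330]),.171])"
```

```text
t 16.65 pos [ 0.5626 -0.2356  0.2134] yaw_y 98.1 zax [-0.05   0.032 -0.998] grip -0.001 F [-0.   0.1  0.1] cab [ 0.5254 -0.3098]
shift tool mm [-16.3 -21.9  40.9]
```

Request:
{"name": "step_arm", "arguments": {
  "steps": [
    [-10,-15,-5,0],
    [-7,-11,0,0],
    [0,0,0,0],
    [0,0,10,0],
    [0,0,10,0],
    [0,0,0,0]
  ]
}}

```text
time: 17.25
tool_pos: [0.5789, -0.2538, 0.1892]
tool_rot: [-0.027, -0.073, 0.997, 0.021]
contact_force: [-0.8, -0.1, -0.7]
gripper_width: 0.0
```

```bash
python3 -c "
from h import *
go([*toworld([.540,-.325]),.170])"
```

```text
t 17.25 pos [ 0.5789 -0.2538  0.1892] yaw_y 98.3 zax [-0.057  0.038 -0.998] grip 0.0 F [-0.8 -0.1 -0.7] cab [ 0.5391 -0.33  ]
shift tool mm [-1.9  4.1 19.3]
```

Request:
{"name": "step_arm", "arguments": {
  "steps": [
    [-1,0,10,0],
    [0,0,7,0],
    [0,0,0,0],
    [0,8,0,0],
    [0,8,0,0],
    [0,8,0,0],
    [0,8,0,0],
    [0,8,0,0]
  ]
}}

```text
time: 18.05
tool_pos: [0.5723, -0.2109, 0.1728]
tool_rot: [-0.027, -0.072, 0.997, 0.02]
contact_force: [-0.1, -1.9, -1.5]
gripper_width: 0.002
```

```bash
python3 -c "
from h import *
go([*toworld([.540,-.225]),.170])"
```

```text
t 18.05 pos [ 0.5723 -0.2109  0.1728] yaw_y 98.2 zax [-0.056  0.035 -0.998] grip 0.002 F [-0.1 -1.9 -1.5] cab [ 0.5384 -0.2866]
shift tool mm [-2.4 61.4  5.3]
```

Request:
{"name": "step_arm", "arguments": {
  "steps": [
    [0,9,0,0],
    [0,9,0,0],
    [0,9,0,0],
    [0,9,0,0],
    [0,7,0,0]
  ]
}}

```text
time: 18.55
tool_pos: [0.5655, -0.165, 0.1748]
tool_rot: [-0.026, -0.072, 0.997, 0.018]
contact_force: [1.7, -2.5, -2.3]
gripper_width: 0.001
```

```bash
python3 -c "
from h import *
go([*toworld([.540,-.225]),.170])"
```

```text
t 18.55 pos [ 0.5655 -0.165   0.1748] yaw_y 98.3 zax [-0.055  0.033 -0.998] grip 0.001 F [ 1.7 -2.5 -2.3] cab [ 0.5379 -0.2402]
shift tool mm [-2.5 15.   5.3]
```

Request:
{"name": "step_arm", "arguments": {
  "steps": [
    [0,7,0,0],
    [0,6,0,0]
  ]
}}

```text
time: 18.75
tool_pos: [0.5653, -0.1639, 0.1755]
tool_rot: [-0.024, -0.072, 0.997, 0.002]
contact_force: [4.7, -26.3, -10.7]
gripper_width: 0.001
```

Request:
{"name": "step_arm", "arguments": {
  "steps": [
    [0,4,0,0],
    [0,4,0,0]
  ]
}}

```text
time: 18.95
tool_pos: [0.5654, -0.1649, 0.1757]
tool_rot: [-0.021, -0.07, 0.997, -0.009]
contact_force: [3.9, -14.7, -5.3]
gripper_width: -0.003
```

Request:
{"name": "step_arm", "arguments": {
  "steps": [
    [0,4,0,0],
    [0,3,0,0]
  ]
}}

```text
time: 19.15
tool_pos: [0.5655, -0.1653, 0.1759]
tool_rot: [-0.02, -0.068, 0.997, -0.017]
contact_force: [2.7, -12.5, -4.6]
gripper_width: 0.0
```

```bash
python3 chk.py c7
```

```text
t 19.15 pos [ 0.5655 -0.1653  0.1759] yaw_y 97.9 zax [-0.037 -0.038 -0.999] grip 0.0 F [  2.7 -12.5  -4.6] cab [ 0.5378 -0.2405]
shift tool mm [139.1  67.6 -30.5]
0.07 8 [0.513  0.5131 0.5134]
0.112 76 [0.5053 0.5055 0.5158]
0.14 248 [0.5056 0.5185 0.528 ]
lock 14 [ 0.5289 -0.2152] [ 0.5274 -0.2227] [ 0.5309 -0.2078]
```

Request:
{"name": "step_arm", "arguments": {
  "steps": [
    [0,-10,0,0],
    [0,-15,-5,0],
    [0,-5,-35,0],
    [0,0,-45,0],
    [40,0,-10,0],
    [45,0,0,0],
    [45,0,0,0],
    [0,0,0,0]
  ]
}}

```text
time: 20.05
tool_pos: [0.4421, -0.2099, 0.2855]
tool_rot: [-0.019, -0.07, 0.997, -0.014]
contact_force: [1.5, 0.1, 0.7]
gripper_width: 0.002
```

Request:
{"name": "step_arm", "arguments": {
  "steps": [
    [40,-30,0,0],
    [30,-30,0,0],
    [0,-30,0,0],
    [0,0,0,0]
  ]
}}

```text
time: 20.45
tool_pos: [0.3872, -0.309, 0.2948]
tool_rot: [-0.015, -0.072, 0.997, -0.014]
contact_force: [0.4, 0.5, -0.1]
gripper_width: -0.0
```

```bash
python3 chk.py c8
```

```text
t 20.45 pos [ 0.3872 -0.309   0.2948] yaw_y 98.3 zax [-0.029 -0.03  -0.999] grip -0.0 F [ 0.4  0.5 -0.1] cab [ 0.3416 -0.3587]
shift tool mm [-62.5 188.3  78. ]
0.07 109 [0.5013 0.502  0.5085]
0.112 162 [0.5054 0.5057 0.516 ]
0.14 387 [0.5059 0.5186 0.528 ]
lock 106 [ 0.5401 -0.2169] [ 0.5275 -0.2272] [ 0.5533 -0.2074]
```

View pics/c8.png

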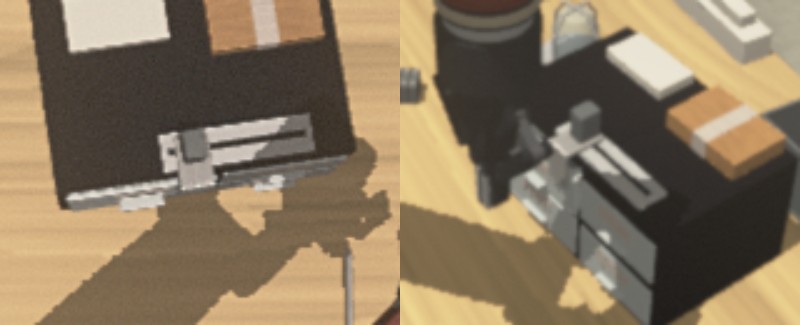

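The lock travelled about 62 mm and then stopped dead at 26 N. Before calling that the end stop, I'll measure the slot.

```bash
python3 - <<'E'
from h import *
im,d=grab_frame('top');np.savez('top2',im=im,d=d)
t=np.load('top.npz')
for n,(I,D) in dict(start=(t['im'],t['d']),now=(im,d)).items():
    X=pts('top',D);C=tocab(X);g=I.mean(-1)
    print(n)
    for xs in (.534,.540,.546):
        row=[]
        for y in np.arange(-.345,-.165,.004):
            m=(abs(C[...,0]-xs)<.003)&(abs(C[...,1]-y)<.0025);row.append(f"{int(1000*y)}:{int(g[m].mean())}/{int(1000*np.median(X[...,2][m]))}" if m.any() else '-')
        print(xs,' '.join(row))
big=cv2.resize(im[205:255,335:425],(720,400),interpolation=cv2.INTER_CUBIC);save('c9',big)
E
```

```text
start
0.534 -345:58/145 -340:55/146 -336:55/145 -332:56/146 -328:55/146 -324:107/148 -320:171/148 -316:176/152 -312:176/152 -308:177/152 -304:179/150 -300:178/153 -296:176/150 - -288:108/190 -284:102/189 -280:109/190 -276:109/189 -272:110/189 -268:86/178 -264:142/151 -260:173/155 -256:180/154 -252:179/152 -248:179/150 -244:175/151 -240:177/151 -236:178/151 -232:179/152 -228:179/150 -224:178/151 -220:178/151 -216:178/153 -212:175/154 -208:179/153 -204:177/151 -200:178/150 -196:173/151 -192:180/149 -188:117/147 -184:56/146 -180:59/144 -176:57/147 -172:57/146 -168:58/145
0.54 -345:55/145 -340:55/145 -336:56/146 -332:56/146 -328:56/145 -324:119/150 -320:161/150 -316:103/150 -312:67/152 -308:66/151 -304:82/151 -300:75/151 -296:71/153 -292:93/155 -288:116/190 -284:106/190 -280:106/188 -276:107/187 -272:108/185 -268:94/171 -264:123/155 -260:70/152 -256:73/154 -252:79/154 -248:61/153 -244:70/151 -240:76/150 -236:76/150 -232:82/153 -228:91/150 -224:76/149 -220:79/151 -216:88/153 -212:74/153 -208:83/151 -204:76/153 -200:58/155 -196:96/152 -192:176/150 -188:110/149 -184:56/148 -180:57/145 -176:
[... 1614 characters left out ...]
-208:90/183 -204:126/154 -200:96/151 -196:114/152 -192:198/151 -188:135/145 -184:56/144 -180:56/144 -176:60/146 -172:57/146 -168:57/147
0.546 -345:54/145 -340:51/146 -336:51/148 -332:50/146 -328:50/143 -324:79/151 -320:106/151 -316:103/153 -312:110/152 -308:105/153 -304:98/151 -300:104/152 -296:97/149 -292:119/153 -288:164/153 -284:185/153 -280:166/149 -276:175/150 -272:177/150 -268:186/154 -264:178/151 -260:171/152 -256:176/152 -252:189/150 -248:162/150 -244:172/150 -240:176/151 -236:194/150 -232:185/153 - -224:110/190 -220:115/190 -216:115/190 -212:114/188 -208:93/188 -204:121/158 -200:160/151 -196:173/149 -192:189/151 -188:99/148 -184:54/145 -180:57/145 -176:56/145 -172:57/146 -168:58/147
```

The slot runs from y −0.316 to −0.196, centred at −0.257. That makes −0.217 agree with the end stop within 3 mm, if the lock didn't start exactly at 0. I'll push again, lower on the grip and harder, to be sure it's the stop.

Request:
{"name": "step_arm", "arguments": {
  "steps": [
    [-40,10,0,0],
    [-40,10,0,0],
    [-40,10,0,0],
    [-40,15,0,0],
    [-20,10,0,0],
    [0,0,0,0],
    [0,0,0,0]
  ]
}}

```text
time: 21.3
tool_pos: [0.5663, -0.2137, 0.287]
tool_rot: [-0.016, -0.078, 0.997, -0.012]
contact_force: [-0.4, -0.7, 0.5]
gripper_width: 0.0
```

```bash
python3 -c "
from h import *
go([*toworld([.540,-.265]),.168])"
```

```text
t 21.3 pos [ 0.5663 -0.2137  0.287 ] yaw_y 99.0 zax [-0.029 -0.026 -0.999] grip 0.0 F [-0.4 -0.7  0.5] cab [ 0.532  -0.2886]
shift tool mm [-12.4  25.9 118.2]
```

Request:
{"name": "step_arm", "arguments": {
  "steps": [
    [-8,15,0,0.8],
    [0,0,30,0],
    [0,0,30,0],
    [0,0,25,0],
    [0,0,10,0],
    [0,0,5,0],
    [0,0,0,0]
  ]
}}

```text
time: 22.0
tool_pos: [0.5664, -0.2009, 0.1877]
tool_rot: [-0.013, -0.07, 0.997, -0.013]
contact_force: [-0.1, 0.7, -0.2]
gripper_width: -0.002
```

```bash
python3 -c "
from h import *
go([*toworld([.540,-.245]),.167])"
```

```text
t 22.0 pos [ 0.5664 -0.2009  0.1877] yaw_y 98.1 zax [-0.025 -0.029 -0.999] grip -0.002 F [-0.1  0.7 -0.2] cab [ 0.5339 -0.2759]
shift tool mm [-6.8 31.4 19.8]
```

Request:
{"name": "step_arm", "arguments": {
  "steps": [
    [-5,0,10,0],
    [0,0,8,0],
    [0,12,2,0],
    [0,10,0,0],
    [0,8,0,0]
  ]
}}

```text
time: 22.5
tool_pos: [0.5688, -0.1708, 0.1694]
tool_rot: [-0.01, -0.069, 0.997, -0.015]
contact_force: [-0.4, -0.4, -0.5]
gripper_width: -0.001
```

Request:
{"name": "step_arm", "arguments": {
  "steps": [
    [0,9,0,0]
  ]
}}

```text
time: 22.6
tool_pos: [0.5681, -0.1645, 0.1699]
tool_rot: [-0.01, -0.07, 0.997, -0.02]
contact_force: [4.7, -31.0, -10.0]
gripper_width: -0.003
```

Request:
{"name": "step_arm", "arguments": {
  "steps": [
    [0,9,0,0]
  ]
}}

```text
time: 22.7
tool_pos: [0.5681, -0.1643, 0.1704]
tool_rot: [-0.008, -0.07, 0.997, -0.032]
contact_force: [7.3, -43.9, -14.5]
gripper_width: 0.0
```

```bash
python3 -c "
from h import *
go([*toworld([.540,-.225]),.167])"
```

```text
t 22.7 pos [ 0.5681 -0.1643  0.1704] yaw_y 98.0 zax [-0.011 -0.065 -0.998] grip 0.0 F [  7.3 -43.9 -14.5] cab [ 0.5405 -0.2398]
shift tool mm [ 0.4 15.   2.5]
```

At 44 N there was no movement, and the lock slid with only about 2.5 N before that, so this is the end stop. Now I'll back off clear of everything, check and hand in.

Request:
{"name": "step_arm", "arguments": {
  "steps": [
    [0,-10,0,0],
    [0,-15,-5,0],
    [0,-5,-35,0],
    [0,0,-45,0],
    [40,0,-10,0],
    [45,0,0,0],
    [45,0,0,0],
    [0,0,0,0]
  ]
}}

```text
time: 23.5
tool_pos: [0.4421, -0.2063, 0.2784]
tool_rot: [-0.006, -0.072, 0.997, -0.033]
contact_force: [1.7, -0.4, -0.4]
gripper_width: -0.001
```

Request:
{"name": "step_arm", "arguments": {
  "steps": [
    [40,-30,0,0],
    [30,-30,0,0],
    [0,-30,0,0],
    [0,0,0,0],
    [0,0,0,0]
  ]
}}

```text
time: 24.0
tool_pos: [0.3882, -0.3048, 0.2905]
tool_rot: [-0.001, -0.074, 0.997, -0.034]
contact_force: [0.8, -0.3, -0.4]
gripper_width: 0.002
```

```bash
python3 chk.py c10
```

```text
t 24.0 pos [ 0.3882 -0.3048  0.2905] yaw_y 98.5 zax [ 0.002 -0.069 -0.998] grip 0.002 F [ 0.8 -0.3 -0.4] cab [ 0.3432 -0.3547]
shift tool mm [-59.7 187.   67.3]
0.07 113 [0.5011 0.502  0.5087]
0.112 163 [0.5056 0.5057 0.516 ]
0.14 397 [0.5058 0.5188 0.5287]
lock 107 [ 0.5404 -0.2172] [ 0.5277 -0.2278] [ 0.5536 -0.2075]
```

View pics/c10.png

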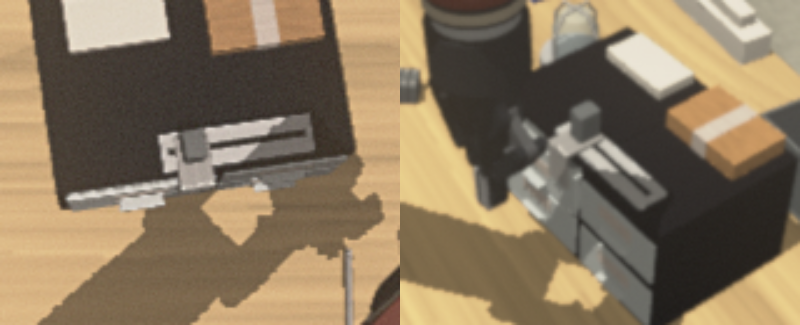

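The drawer is shut, the tongue stands in front of its edge, the lock is at −0.217 as before, and the hand is clear.

```bash
python3 -c "
from plant import *
print(job_done())"
```

```text
the job is handed in; nothing more can be done
None
```

The strip is flat in the drawer, the drawer is shut and the lock is across at its hard stop. I handed the job in at about 24 s; no verdict is reported.

**What I did:** I gripped the grey long strip at its middle and laid it across the drawer's front wall. When I let go, it tipped far end down onto the drawer floor. I pushed its near end in over the wall with shut fingers until it dropped flat. Then I pushed the drawer shut, and last slid the lock across from the side.

**Last checks:**
- **Strip:** before shutting, its top was level at 108 mm along all of it that showed (78 mm floor plus 30 mm strip). Its middle was about 5–10 mm in front of the drawer's centre. I couldn't see it again once the drawer was shut.
- **Drawer:** its face is at 0.513 m along the cabinet's depth direction. The tongue's position puts a shut face at about 0.512 m.
- **Lock:** it moved only about 62 mm, not the full 75 mm. It slid at about 2.5 N, then stopped dead, and a second push of 44 N did not move it. The slot's midpoint also puts the end stop within about 3 mm of there. I take it that the lock started about 13 mm along rather than at 0, but I couldn't confirm that directly.
- **Bystanders:** I never touched any of them on purpose, and the views showed none displaced, but I didn't measure their final positions.

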